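# Load the crown stapler by the lathes

## Task

Load the crown stapler lying on its side in the plywood cradle: take the full-size silver stick of staples (not the short copper one), crowns towards the stapler's cylinder head, and ease its tail back against the red spring follower until its nose can drop in behind the nose lip and the stick lies flat in the channel. Let go of it, so that the follower holds it against the nose plate, then push the rail forward by its orange thumb plate until its catch snaps and holds it shut, and back off. Work gently, neither ramming the stick nor forcing the rail, and leave everything else on the bench where it is.

Things in the scene. Friction and masses are not known exactly. Their poses are not given: they have to be found in the camera images.
- stapler: Pneumatic crown stapler (grey body, black grip, orange trim) lying on its side, held fast in a plywood cradle. Origin: on the bench top, below the nose plate's inner face, on the channel's centreline. x points forward along the channel (tail to nose), y towards the cylinder head, z up. The open-topped aluminium channel runs from x=0 back to x=-168 mm.
- stick: The full stick of staples to be loaded, silver, glued solid: 100 long (x) x 38 wide (y) x 12.7 mm high (z), about 100 g, lying flat on the bench. Origin: centre of its underside. +y side: the crowns (closed bright side); -y side: the open leg tips. Either end may be the nose. Rammed with over 40 N it would break.
- crown_side (a point): Middle of the stick's crown face, at y=+19 mm, 6.3 mm up in the stick's frame. It must face the stapler's head (stapler +y).
- stick_home (a point): Point on the channel floor 50 mm behind the nose plate: where the middle of the stick's underside lies once the stick is home. Axes as the stapler's. The channel floor is 43 mm above the bench and 39.9 mm wide between walls that stand 4 mm above it.
- nose_lip (a point): Middle of the lower rear edge of the orange nose lip (stapler x=-6 mm, 15 mm above the channel floor). The lip juts back 6 mm from the nose plate over the channel; lip and plate are 19 mm high above the floor. The plate's inner face (stapler x=0) stops the stick's nose.
- head_middle (a point): Middle of the stapler's round head: 78 mm across, up to 89 mm above the bench, lying at stapler y=42 to 184, x=-44 to 34 mm; a neck (x=-14 to 14, 62 mm high) joins it to the channel. The cradle's blocks beside it are 46 mm high; cradle board 12 mm.
- grip_middle (a point): Middle of the stapler's black grip: 36 mm thick, top 69 mm above the bench, at stapler y=94 to 131, x=-190 to -35 mm; its orange trigger reaches down to y=79 at x=-75 to -58.
- rail (a joint): Sliding rail: aluminium cover over the channel. 0.085 m = at its open stop; starts open 0.076 to 0.085; shut = 0 to 0.014, wherever its keeper is set. About 1.2 N friction. Cover: front edge at stapler x = -38 mm minus this value, underside 15.5 and top 19 mm above the channel floor, y=-26 to 26. The follower spring throws it open again unless its catch holds it.
- thumb_plate (a point): Middle of the rear face of the orange thumb plate standing on the rail's rear end: 40 wide (y), 8 thick (x), 22 mm high above the cover, top 84 mm above the bench; this point is 11 mm below its top. The rail is closed by pushing here, e.g. with closed fingertips; clear space behind and above. Moves with the rail.
- keeper_slot (a point): Middle of the slotted ledge beside the channel (stapler y=-31 mm). The keeper is clamped somewhere along it, not measured: the rail shuts at 0 to 0.014. Over the last 25 mm a sprung hook on the rail rides over the keeper's stud, then snaps in 1.5 mm before the rail meets the keeper's stop. Only then does it stay. The push needs up to 17 N; 25 N, against the stop, is forcing it.
- follower (a joint): Red follower block in the channel (34 wide, 12 mm high), carried by the rail on a spring: 0 = fully forward, up to 0.108 m pushed back. Pushes forward with 4 N plus 60 N per metre. Its face stands at stapler x = -(rail) - (follower); rail open, it must give 15 mm for the 100 mm stick to fit, and 6 mm more for the nose to clear the lip. Pushing it also slides the rail to its open stop.
- follower_tip (a point): Middle of the follower's front face, 6 mm above the channel floor; moves with it.
- short_stick: Leftover copper-coloured stick of shorter staples, 62 x 25 x 12.7 mm: wrong kind, leave it. Origin: centre of its underside. The two sticks may lie in either place.
- carton: Open cardboard carton of staples, 110 x 82 x 46 mm, leave it. Origin: centre of its underside.
- blank: Octagonal wooden blank, 110 mm across, 75 mm high, leave it. Origin: centre of its underside.
- bowl: Small turned wooden bowl, 116 mm across, 55 mm high, leave it. Origin: centre of its underside.
- wrench: Steel wrench lying on the bench, leave it.
- gouge: Bowl gouge, 350 mm long, lying beyond the stapler, leave it.
- live_centre: Steel lathe centre standing on the bench, 38 mm across, 85 mm high, leave it. Origin: centre of its underside.
There are look-alikes about, which are no part of the job. What is shaped like the stick but green or purple is not meant.

How it is judged:
On the way, in this order (a step that is already met when the one before it is completed fails the run):
1. the stick lies flat in the channel behind the nose plate, crowns towards the head, held there by the pushed-back follower (x of stick in the frame of stick_home between -0.004 and 0.003 m and y of stick in the frame of stick_home between -0.003 and 0.003 m and z of stick in the frame of stick_home between -0.002 and 0.0025 m and angle between the x axis of stick and the x axis of stapler, either way round below 0.04 rad and angle between the z axis of stick and the z axis of stapler, either way round below 0.03 rad and y of crown_side in the frame of stick_home above 0.012 m and value of joint follower above 0.008 m and value of joint rail above 0.05 m and contact force between the fingers and stick below 0.3 N), for 0.2 s.
2. the rail is shut with the stick home (x of stick in the frame of stick_home between -0.003 and 0.003 m and y of stick in the frame of stick_home between -0.003 and 0.003 m and z of stick in the frame of stick_home between -0.002 and 0.0025 m and angle between the x axis of stick and the x axis of stapler, either way round below 0.04 rad and angle between the z axis of stick and the z axis of stapler, either way round below 0.03 rad and y of crown_side in the frame of stick_home above 0.012 m and value of joint rail below 0.02 m), for 0.2 s.
At the end, for the whole second after the job is handed in: The silver stick lies flat in the channel, crowns towards the head, within 3 mm of home along and across it, pressed to the nose plate by the follower; the rail is shut (20 mm open at most, by its keeper) and stays so by its catch (all of step 2 and value of joint follower above 0.078 m and linear speed of stick below 0.02 m/s); the robot touches nothing.
It fails at once if the stick is rammed: more than 45 N between it and the stapler (contact force between stick and stapler above 45 N).
It fails at once if the rail or stapler is forced: more than 26 N from the fingers or the arm (contact force between any of the fingers, the arm and stapler above 26 N).
It fails at once if another thing on the bench is shifted by more than 15 mm (distance of any of short_stick, carton, blank, bowl, wrench, gouge, live_centre from where it was at the start of the episode above 0.015 m).
It also fails if it takes over 58 s, if anything falls off the work surface, if the arm or the gripper's body presses on something with over 40 N, if the wrist force passes 120 N, or if a joint passes its speed limit or range.

## Robot

A 6-joint arm with a two-finger parallel gripper is mounted at the origin on the work surface. World frame = base frame: x ahead of the robot, y to its left, z up, the work surface at z = 0. Lengths are in m, angles in rad, forces in N, time in s.
With the tool pointing down it reaches from about 0.25 to 0.725 m from the base axis. Payload 4 kg.
Tool frame: the origin (TCP) lies at the very end of the fingers, on their centre line; the grasp point (between the pads) lies 19 mm behind it; z points along the fingers, y is the line along which they close (so a half turn about z gives the same grasp; the last joint's range is limited). The gripper opens to 85 mm and grips with 20 to 120 N. Pads are 22 mm wide; open, the fingers measure 114 mm over their backs; the gripper's body (76 mm by 85 mm) begins 54 mm behind the grasp point. The pads swing forward as they close: fully open they stand 13 mm farther back than shut.
Start: joints at [1.349, 0.241, 0.005, 1.335, 0, 1.571], TCP at [0.11, 0.488, 0.231] pointing down, gripper open.
Joint ranges: [-2.72, 2.72], [-1.05, 1.87], [-1.09, 1.28], [-1.99, 2.15], [-1.42, 1.44], [-3.14, 3.14]. Speed limits (rad/s): [2.79, 2.79, 3.14, 3.14, 3.14, 3.14].

## Interface

Orientations are given as a unit quaternion [x, y, z, w].
In Python, from workcell import bot gives the robot as it stands.
- The arm moves only by the tool carry_out, never from a script. Its argument "increments" is one flat list of numbers, 5 for each row, row after row: the finger opening in cm, from 0 to 8.54, then the shift along the tool's x, y, z in cm, then the turn about the tool's z in rad. A call has exactly 5 rows; each row shifts and turns the commanded pose from where the row before left it, along the tool's axes as they then stand; what a row does not reach is not made up. A row lasts 1/8 s, in which the tool goes at most 62.5 mm and 10.7 degrees, less where a joint would pass 70% of its speed; a pose out of reach is approached as far as the arm can. A call with a gripper value outside its range is refused whole. The fingers move at their own pace and stop on an object; the grip force is fixed at half the most. Time passes only in rows, so rows that do not move let the fingers close, or fill a call up. It gives the time, the measured TCP pose, the force, the opening and the grip force at its end, in the units of the state.
- bot.get_obs(): the state, without advancing time (a new reading comes with each control period).
- bot.camera(name): name is "side" or "top"; returns a dict with "pixels" (400x640x3 uint8, blue, green, red), "range_z" (400x640 float32, m along the optical axis (not along the pixel's ray), 0 where there is no reading), "mtx" (3x3 intrinsics, pixels), "eye" and "attitude" of the camera in the world. Camera axes: x right, y down, z forward; pixel columns grow to the right and rows downward; lengths in m; the calibration is good to about 2 mm. A picture is of the moment at which its call begins.
- bot.job_done(): hands the job in; it is judged then, once.
Trained networks look in a picture, given as the dict that the camera call returned (one of the last four; its "shot" number tells which), for a name from the list of things; names that differ only in an ending like _2 or _b are one class to them, and where a whole thing is asked for, a point or a joint stands for the part that bears it (a point fixed in the world has none). Each returns a list of dicts, best first, with "p" (0 to 1); they miss things now and then, are a little off and sometimes report something else, mostly with a low value. They report only what shows in the picture. A call takes as long as a camera call. They do not tell look-alikes from the thing itself.
- bot.find_in(picture, name): "xyz" ([x, y, z] in m, in the coordinates of the camera as it stood for that picture, good to about 4 mm: the middle of the surface that is visible of it).
- bot.regions_of(picture, name): "mask" (400x640 bool, what is visible of it).
- bot.place_of(picture, name): "xyz" ([x, y, z] in m, in the coordinates of the camera as it stood for that picture, good to about 4 mm: a listed point, or the origin of a listed thing).
The state is a dict: "clock": time; "joint_pos": joint angles; "joint_vel": joint speeds; "tau": joint torques, N m; "eef_pos": TCP position; "tool_rot": TCP orientation; "ft_force": force on the tool from outside, world axes, zero at the start; "ft_torque": the same for the moment, N m; "grip_width": finger opening in m; "grasp_force": force on a finger pad.
Only numpy, scipy, OpenCV 4.12 (cv2) and the standard library are available. Lean on these libraries where they do the work, as an engineer would, in place of code of your own. Each camera call takes 0.05 s, during which the arm holds its last target. There are 200 camera calls.

## Working session

There is one attempt and no reset: what is moved stays moved. The work goes in short steps, Python scripts to look and compute and a tool call to move; the robot and the scene stay as the last step left them, time stands still between calls to the robot, and variables do not carry over. Pictures are saved under pics/ and viewed, at most 10 in all, crops included, and the job is handed in when it is done.

Besides the shell and the picture viewer there is one more tool, called after ">>>" as name(argument=value, ...), one argument or row to a line, values as JSON. carry_out: Moves the arm, as the interface text tells. Its arguments: {"type":"object","properties":{"increments":{"type":"array","items":{"type":"number"}}},"required":["increments"]}

```bash
mkdir -p pics
cat > h.py <<'E'
import numpy as np, cv2
from scipy.spatial.transform import Rotation as R
from workcell import bot
def att(p):
    a=np.array(p["attitude"],float)
    return a if a.shape==(3,3) else R.from_quat(a).as_matrix()
def w(p,x): return att(p)@np.array(x)+np.array(p["eye"])
def cloud(p):
    z=p["range_z"];v,u=np.mgrid[:z.shape[0],:z.shape[1]];K=p["mtx"]
    c=np.stack([(u-K[0][2])/K[0][0]*z,(v-K[1][2])/K[1][1]*z,z],-1)
    return c@att(p).T+np.array(p["eye"])
def px(p,x):
    c=att(p).T@(np.array(x)-np.array(p["eye"]));q=np.array(p["mtx"])@c;return (q[:2]/q[2]).round(0)
E
python3 - <<'E'
from h import *
np.set_printoptions(precision=4,suppress=True)
o=bot.get_obs();print({k:np.round(v,4) for k,v in o.items()})
for n in("top","side"):
    p=bot.camera(n);cv2.imwrite(f"pics/{n}0.png",p["pixels"]);print(n,p["eye"],p["attitude"])
    for t in("stick","short_stick","stick_home","nose_lip","thumb_plate","follower_tip","keeper_slot","head_middle","grip_middle","carton","blank","bowl","live_centre","stapler"):
        for r in bot.place_of(p,t)[:3]:
            if r["p"]>.2: x=w(p,r["xyz"]);print(n,t,round(r["p"],2),x,px(p,x))
E
```

```text
{'clock': np.float64(0.0), 'joint_pos': array([1.349 , 0.2414, 0.0037, 1.3352, 0.    , 1.5708]), 'joint_vel': array([-0.0002,  0.0003, -0.001 ,  0.0014, -0.0008, -0.0002]), 'tau': array([  0.0003, -37.2318,  25.2406,   0.0171,  -0.0001,   0.    ]), 'eef_pos': array([0.1098, 0.4871, 0.2304]), 'tool_rot': array([ 0.1107,  0.9939, -0.001 , -0.0001]), 'ft_force': array([-1.0151,  1.1505,  0.2029]), 'ft_torque': array([ 0.0324,  0.0317, -0.007 ]), 'grasp_force': np.float64(0.0), 'grip_width': np.float64(0.0854)}
top [ 0.4601 -0.0907  1.5928] [ 0.7127 -0.7007  0.0193 -0.0266]
top stick 0.86 [ 0.3422 -0.1499  0.0026] [348. 266.]
top stick 0.85 [ 0.4177 -0.3163  0.0022] [397. 244.]
top stick 0.75 [ 0.5035 -0.5095  0.0007] [454. 220.]
top short_stick 0.7 [ 0.5347 -0.3333 -0.0025] [402. 210.]
top short_stick 0.21 [0.608  0.0034 0.0522] [303. 185.]
top stick_home 0.74 [ 0.4878 -0.0401  0.0445] [316. 222.]
top stick_home 0.35 [0.7164 0.3523 0.0022] [204. 154.]
top nose_lip 0.4 [ 0.6855 -0.3991  0.0025] [422. 166.]
top thumb_plate 0.63 [0.5219 0.1596 0.0752] [255. 210.]
top follower_tip 0.53 [ 0.
[... 1351 characters left out ...]
0.0105  0.046 ] [299. 206.]
side keeper_slot 0.61 [ 0.7132  0.3523 -0.0013] [276. 155.]
side keeper_slot 0.58 [0.4732 0.0817 0.0348] [273. 200.]
side head_middle 0.59 [ 0.4753 -0.0864 -0.0009] [317. 234.]
side grip_middle 0.9 [0.6051 0.0012 0.0458] [327. 188.]
side carton 0.87 [ 0.6791 -0.3993  0.0011] [469. 247.]
side blank 0.89 [ 0.7169  0.3534 -0.0023] [276. 155.]
side bowl 0.9 [ 0.3588  0.3631 -0.0015] [184. 193.]
side bowl 0.62 [ 0.4117 -0.3162 -0.0021] [373. 289.]
side bowl 0.39 [ 0.5776 -0.098   0.0441] [347. 205.]
side live_centre 0.55 [ 0.6187  0.2711 -0.0014] [270. 172.]
side live_centre 0.41 [0.6016 0.0033 0.0474] [326. 188.]
side stapler 0.88 [ 0.4756 -0.0909  0.0001] [319. 234.]
```

View pics/top0.png

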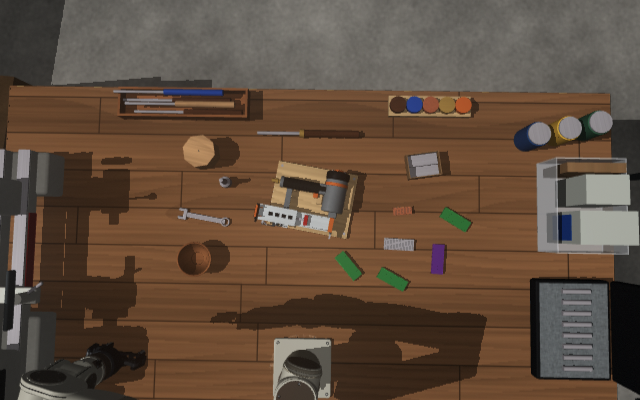

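View pics/side0.png

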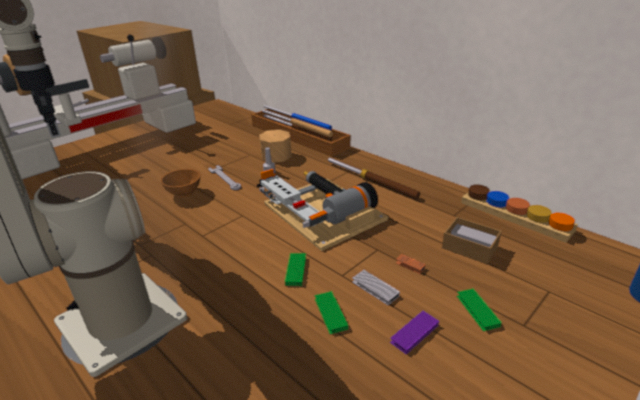

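Silver candidates: the silver stick is at top (398,244) and side (375,288). The green ones at top (348,265), (393,279), (456,219) and the purple one at (438,259) are look-alikes. The short copper stick is at (402,210). The silver one fits, so I'll enlarge it to confirm and to find the crown side.

Run:
```python
from h import *
np.set_printoptions(precision=4,suppress=True)
ims=[]
for n,c in(("top",(398,244)),("side",(375,288))):
    p=bot.camera(n);P=cloud(p);h=25 if n=="top" else 30
    im=p["pixels"][c[1]-h:c[1]+h,c[0]-h:c[0]+h];ims.append(cv2.resize(im,(400,400),interpolation=cv2.INTER_CUBIC))
    hsv=cv2.cvtColor(p["pixels"],cv2.COLOR_BGR2HSV)
    m=(hsv[...,1]<60)&(hsv[...,2]>90)&(abs(P[...,0]-.415)<.08)&(abs(P[...,1]+.317)<.08)
    mt=m&(P[...,2]>.008) if n=="side" else m
    q=P[mt];r=cv2.minAreaRect((q[:,:2]*1000).astype(np.float32));print(n,mt.sum(),r,np.median(q[:,2]))
    for t in ("stick","crown_side"):
        for d in bot.place_of(p,t)[:3]: print(n,t,round(d["p"],2),w(p,d["xyz"]))
    # stapler geometry
    for t in ("stick_home","nose_lip","thumb_plate","follower_tip","head_middle","grip_middle","keeper_slot"):
        for d in bot.place_of(p,t)[:1]: print(n,t,round(d["p"],2),w(p,d["xyz"]))
    ch=cv2.cvtColor(p["pixels"],cv2.COLOR_BGR2HSV)
    reg=(abs(P[...,0]-.49)<.06)&(P[...,1]<.2)&(P[...,1]>-.13)
    s=reg&(P[...,2]>.057)&(P[...,2]<.068)&(ch[...,1]<70)&(ch[...,2]>90)
    print("cover",s.sum(),cv2.minAreaRect((P[s][:,:2]*1000).astype(np.float32)),np.median(P[s][:,2]))
cv2.imwrite("pics/c1.png",np.hstack(ims))
p=bot.camera("side");im=p["pixels"][160:245,240:380];cv2.imwrite("pics/st.png",cv2.resize(im,(800,486),interpolation=cv2.INTER_CUBIC))
```

```text
top 351 ((418.6134948730469, -320.0213928222656), (99.91020202636719, 39.128929138183594), 87.98085021972656) 0.013378967218691029
top stick 0.73 [ 0.5027 -0.5087  0.0019]
top stick 0.73 [ 0.3406 -0.1518 -0.0006]
top stick 0.68 [ 0.4173 -0.315   0.0002]
top crown_side 0.89 [ 0.3139 -0.3065  0.0071]
top crown_side 0.76 [ 0.3689 -0.4707  0.0086]
top crown_side 0.75 [ 0.4337 -0.3231  0.0062]
top stick_home 0.64 [ 0.4888 -0.0363  0.0457]
top nose_lip 0.95 [ 0.4821 -0.0805  0.0611]
top thumb_plate 0.78 [0.5266 0.1607 0.0738]
top follower_tip 0.44 [ 0.4932 -0.0123  0.0503]
top head_middle 0.93 [ 0.5856 -0.1     0.0521]
top grip_middle 0.82 [0.6092 0.0006 0.0538]
top keeper_slot 0.57 [0.4714 0.0806 0.0393]
cover 522 ((514.8653564453125, 23.991363525390625), (249.81704711914062, 103.01378631591797), 75.83477783203125) 0.06292789029550538
side 586 ((414.4314270019531, -320.7221374511719), (101.88555908203125, 41.53572082519531), 88.35623931884766) 0.010929738228737773
side stick 0.95 [ 0.3387 -0.1465 -0.0001]
side stick 0.91 [ 0.4115 -0.3195  0.    ]
side stick 0.75 [ 0.504  -0.5112 -0.0031]
side crown_side 0.87 [ 0.3285 -0.1364  0.0027]
side crown_side 0.8 [ 0.3097 -0.3075  0.006 ]
side crown_side 0.73 [ 0.4332 -0.3254  0.0031]
side stick_home 0.81 [ 0.4828 -0.0406  0.0482]
side nose_lip 0.62 [ 0.4747 -0.0835  0.0596]
side thumb_plate 0.84 [0.5173 0.1619 0.0692]
side follower_tip 0.63 [ 0.4888 -0.0077  0.0433]
side head_middle 0.57 [ 0.58   -0.0975  0.0432]
side grip_middle 0.79 [ 0.6023 -0.0026  0.0475]
side keeper_slot 0.65 [0.4776 0.0822 0.0364]
cover 471 ((501.77178955078125, 24.89112091064453), (256.7030029296875, 62.780338287353516), 84.99510192871094) 0.05995212735592703
```

View pics/c1.png

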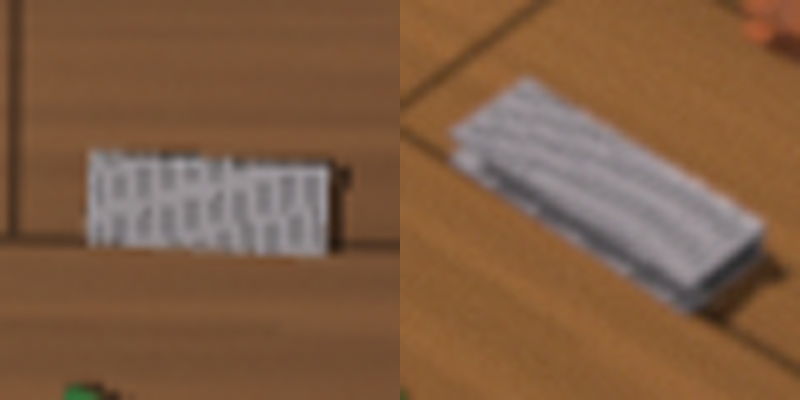

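View pics/st.png

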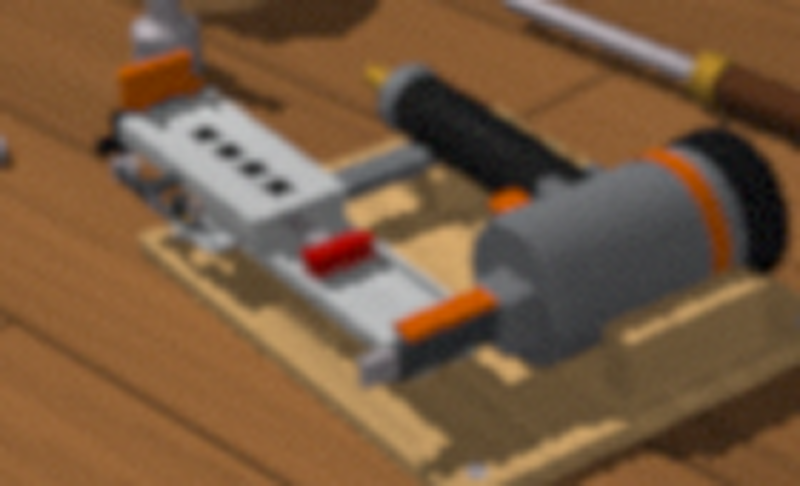

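The crop confirms the silver stick. Its dark open-leg side faces −x (robot side) and its crowns face +x, which is also the stapler head's side, so it needs no flip. In the stapler picture the head points towards +x and the nose towards −y. Next I'll rectify the stapler to refine its axis.

```bash
cat >> h.py <<'E'
def rect(p,o,yaw,z,x0,x1,y0,y1,s=2.5):
    "warp plane z=const, stapler axes; columns = x (mm from x0), rows = y (y1 at top)"
    c,sn=np.cos(yaw),np.sin(yaw);ex=np.array([c,sn,0]);ey=np.array([-sn,c,0])
    W,H=int((x1-x0)*s),int((y1-y0)*s)
    jj,ii=np.meshgrid(np.arange(W),np.arange(H))
    X=(x0+jj/s)/1000;Y=(y1-ii/s)/1000
    pt=np.array([o[0],o[1],z])+X[...,None]*ex+Y[...,None]*ey
    q=((pt-np.array(p["eye"]))@att(p))@np.array(p["mtx"]).T
    uv=(q[...,:2]/q[...,2:]).astype(np.float32)
    return cv2.remap(p["pixels"],uv[...,0],uv[...,1],cv2.INTER_CUBIC)
E
python3 - <<'E'
from h import *
o=(.476,-.0885);yaw=np.arctan2(-.243,-.044)
p=bot.camera("top");a=rect(p,o,yaw,.062,-270,40,-60,60);s=bot.camera("side");b=rect(s,o,yaw,.062,-270,40,-60,60)
cv2.imwrite("pics/r.png",np.vstack([a,b]))
print(yaw)
for n,im in(("top",a),("side",b)):
  g=im.astype(float);orange=np.clip(g[...,2]-g[...,0]-90,0,None)*(g[...,1]<g[...,2]*.65)
  gr=cv2.cvtColor(im,cv2.COLOR_BGR2GRAY).astype(float);sat=g.max(2)-g.min(2)
  white=np.clip(gr-120,0,60)*(sat<50)
  for x in range(-235,-124,10):
    k=int((x+270)*2.5);pr=white[:,k-8:k+8].mean(1);ys=60-np.arange(len(pr))/2.5;sel=abs(ys)<40
    big=np.where((pr>25)&sel)[0]
    print(n,x,round(ys[big[0]],1) if len(big) else None,round(ys[big[-1]],1) if len(big) else None)
  for lo,hi in((-270,-235),(-25,20)):
    k=orange[:, int((lo+270)*2.5):int((hi+270)*2.5)];yy,xx=np.nonzero(k>20)
    ys=60-yy/2.5;m=abs(ys)<35
    if m.sum(): print(n,"orange",lo,[round(v,1) for v in(ys[m].min(),ys[m].max(),ys[m].mean(),(lo+xx/2.5)[m].min(),(lo+xx/2.5)[m].max())])
E
```

```text
-1.7499254514877056
top -235 -16.0 -24.8
top -225 26.4 -25.6
top -215 26.8 -24.4
top -205 27.2 -26.0
top -195 26.8 -24.0
top -185 27.2 -24.0
top -175 26.8 -23.6
top -165 26.8 -24.4
top -155 26.8 -24.4
top -145 27.2 -34.8
top -135 27.6 -23.6
top -125 27.2 -24.0
top orange -270 [np.float64(-18.0), np.float64(20.4), np.float64(1.1), np.float64(-256.0), np.float64(-250.4)]
top orange -25 [np.float64(-19.2), np.float64(25.2), np.float64(3.5), np.float64(-7.0), np.float64(5.8)]
side -235 -21.6 -27.6
side -225 11.6 -30.0
side -215 24.0 -29.6
side -205 24.0 -30.0
side -195 23.6 -29.6
side -185 23.6 -29.2
side -175 24.0 -29.2
side -165 24.0 -29.6
side -155 23.6 -29.2
side -145 23.6 -29.2
side -135 25.2 -28.4
side -125 24.8 -28.8
side orange -270 [np.float64(-17.2), np.float64(25.2), np.float64(2.3), np.float64(-270.0), np.float64(-247.2)]
side orange -25 [np.float64(-25.6), np.float64(21.2), np.float64(-1.5), np.float64(-5.4), np.float64(12.2)]
```

View pics/r.png

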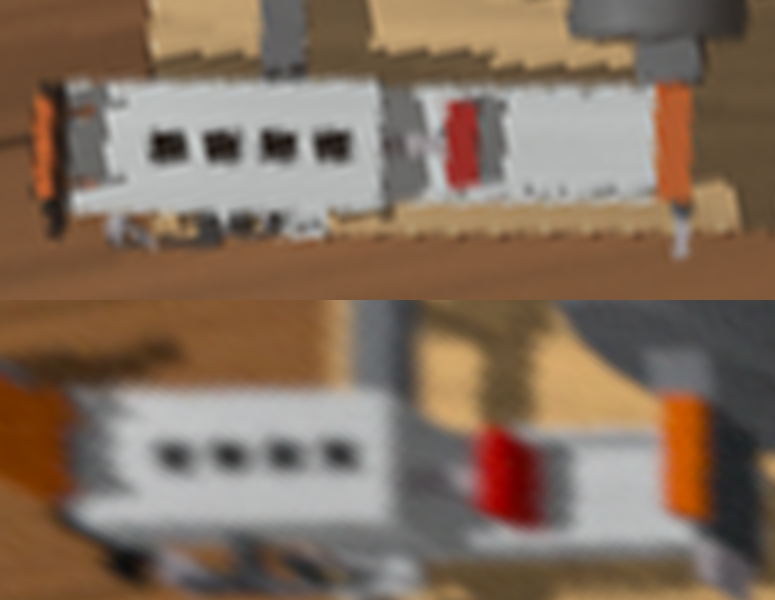

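>>> carry_out(
  increments=[6,-3.15,-4.64,0,0,6,-3.15,-4.64,0,0,6,-3.15,-4.64,0,0,6,-3.15,-4.64,0,0,6,-3.15,-4.64,0,0],
)

```text
clock: 3.28
eef_pos: [0.213, 0.2253, 0.2315]
tool_rot: [0.11, 0.994, 0.0, 0.001]
ft_force: [0.8, 1.0, 0.4]
grip_width: 0.06
grasp_force: 0.0
```

>>> carry_out(
  increments=[6,-3.15,-4.64,0,0,6,-3.15,-4.64,0,0,6,-3.15,-4.64,0,0,6,-3.15,-4.64,0,0,6,-3.15,-4.64,0,0],
)

```text
clock: 3.9
eef_pos: [0.3158, -0.0361, 0.2318]
tool_rot: [0.111, 0.994, 0.0, 0.001]
ft_force: [0.6, 0.6, 0.2]
grip_width: 0.0602
grasp_force: 0.0
```

>>> carry_out(
  increments=[6,-3.15,-4.64,0,0,6,-3.15,-4.64,0,0,6,-3.15,-4.64,0,0,6,-3.15,-4.64,0,0,6,-3.15,-4.64,0,0],
)

```text
clock: 4.53
eef_pos: [0.4183, -0.2971, 0.2314]
tool_rot: [0.111, 0.994, -0.0, 0.0]
ft_force: [1.1, -0.9, 0.7]
grip_width: 0.0602
grasp_force: 0.0
```

>>> carry_out(
  increments=[6,0,0,0,0.18,6,0,0,0,0.18,6,0,0,0,0.18,6,0,0,0,0.18,6,0,0,0,0.18],
)

```text
clock: 5.15
eef_pos: [0.4178, -0.2952, 0.2313]
tool_rot: [0.534, 0.845, 0.0, -0.0]
ft_force: [0.2, -0.6, -0.3]
grip_width: 0.0598
grasp_force: 0.0
```

>>> carry_out(
  increments=[6,0,0,0,0.18,6,0,0,0,0.18,6,0,0,0,0.124,6,0,0,0,0,6,0,0,0,0],
)

```text
clock: 5.78
eef_pos: [0.4178, -0.2951, 0.2313]
tool_rot: [0.719, 0.695, -0.0, -0.0]
ft_force: [-0.0, -0.9, 0.1]
grip_width: 0.06
grasp_force: 0.0
```

>>> carry_out(
  increments=[6,0,0,5,0,6,0,0,5,0,6,0,0,5,0,6,0,0,5,0,6,0,0,1,0],
)

```text
clock: 6.4
eef_pos: [0.4152, -0.2933, 0.0182]
tool_rot: [0.719, 0.695, -0.001, -0.004]
ft_force: [0.0, 0.6, 0.2]
grip_width: 0.0603
grasp_force: 0.0
```

>>> carry_out(
  increments=[6,0,0,1,0,6,0,0,0.9,0,6,0,0,0,0,3.4,0,0,0,0,3.4,0,0,0,0],
)

```text
clock: 7.02
eef_pos: [0.4186, -0.2958, 0.0037]
tool_rot: [0.719, 0.695, 0.0, 0.001]
ft_force: [-0.7, 1.5, 5.2]
grip_width: 0.0363
grasp_force: 60.5
```

>>> carry_out(
  increments=[3.4,0,0,0,0,3.4,0,0,0,0,3.4,0,0,0,0,3.4,0,0,0,0,3.4,0,0,0,0],
)

```text
clock: 7.65
eef_pos: [0.4186, -0.2957, 0.0037]
tool_rot: [0.719, 0.695, 0.0, 0.001]
ft_force: [-1.1, 0.9, 6.0]
grip_width: 0.036
grasp_force: 60.5
```

>>> carry_out(
  increments=[3.4,0,0,-0.3,0,3.4,0,0,-2,0,3.4,0,0,-4,0,3.4,0,0,-4,0,3.4,0,0,-3,0],
)

```text
clock: 8.28
eef_pos: [0.418, -0.2953, 0.137]
tool_rot: [0.719, 0.695, 0.0, 0.001]
ft_force: [-0.2, -0.3, -0.9]
grip_width: 0.0363
grasp_force: 60.1
```

Run:
```python
from h import *
o=bot.get_obs();print(o["eef_pos"],o["ft_force"],o["grip_width"])
p=bot.camera("side");u,v=px(p,o["eef_pos"]).astype(int);print(u,v)
im=p["pixels"][v-45:v+45,u-60:u+60];cv2.imwrite("pics/g.png",cv2.resize(im,(800,600),interpolation=cv2.INTER_CUBIC))
```

```text
[ 0.41802304 -0.29526797  0.13704748] [-0.20622308 -0.26960728 -0.86165006] 0.03630058612134186
369 231
```

View pics/g.png

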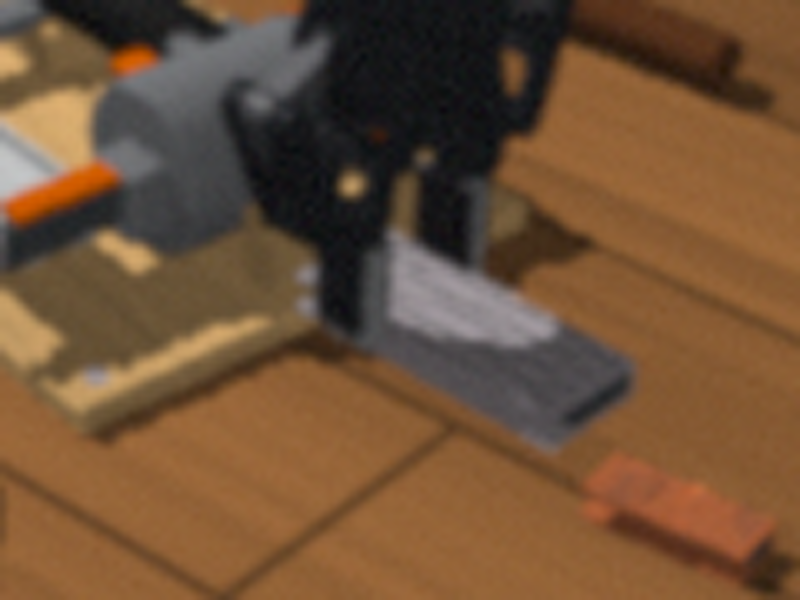

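>>> carry_out(
  increments=[3.4,5.14,1.16,0,0,3.4,5.14,1.16,0,0,3.4,5.14,1.16,0,0,3.4,5.14,1.16,0,0,3.4,5.14,1.16,0,0],
)

```text
clock: 8.95
eef_pos: [0.4847, -0.0386, 0.1348]
tool_rot: [0.719, 0.695, -0.0, -0.0]
ft_force: [0.0, -0.0, -0.3]
grip_width: 0.036
grasp_force: 60.1
```

>>> carry_out(
  increments=[3.4,0,0,0,0.135,3.4,0,0,2,0,3.4,0,0,2,0,3.4,0,0,1,0,3.4,0,0,0,0],
)

```text
clock: 9.57
eef_pos: [0.4839, -0.0403, 0.0844]
tool_rot: [0.765, 0.644, -0.001, -0.001]
ft_force: [0.5, 0.5, -0.7]
grip_width: 0.036
grasp_force: 60.1
```

```bash
python3 - <<'E'
from h import *
o=bot.get_obs();print(o["eef_pos"],o["tool_rot"],o["ft_force"],o["grip_width"])
og=(.4767,-.0886);yaw=-1.740
s=bot.camera("side");t=bot.camera("top")
# plane of stick's top / underside
zt=o["eef_pos"][2]+.009
a=rect(s,og,yaw,zt,-130,50,-40,60,4);b=rect(t,og,yaw,zt,-130,50,-40,60,4)
cv2.imwrite("pics/h.png",np.hstack([cv2.resize(a,(400,222)),cv2.resize(b,(400,222))]) if 0 else np.vstack([a,b])[:,:])
print(a.shape)
d=np.array(o["eef_pos"][:2])-og;c,sn=np.cos(yaw),np.sin(yaw);print("tool in stapler mm",1000*d@[c,sn],1000*d@[-sn,c])
E
python3 -c "
import cv2;i=cv2.imread('pics/h.png');print(i.shape);cv2.imwrite('pics/h.png',cv2.resize(i,(540,600)))"
```

```text
[ 0.48391593 -0.04032241  0.08442999] [ 0.76462877  0.64447002 -0.00078442 -0.00079194] [ 0.51426853  0.51505147 -0.66513569] 0.03602425370301434
(400, 720, 3)
tool in stapler mm -48.80329312303136 -1.016942984993638
(800, 720, 3)
```

View pics/h.png

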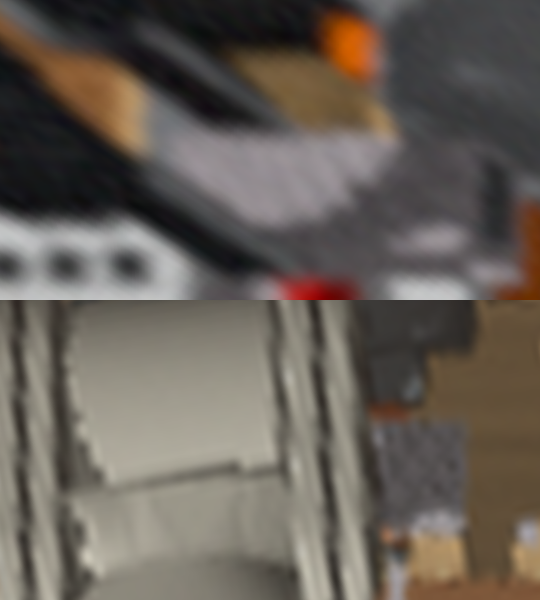

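Run:
```python
from h import *
og=(.4767,-.0886);yaw=-1.740
t=bot.camera("top");z=.0934
for zz,x0,x1 in((.0934,10,23),(.062,-4,6)):
    a=rect(t,og,yaw,zz,x0,x1,-40,40,4).astype(float).mean(1)
    if zz>.09:
        g=a.mean(1);
    print(zz,[(40-i/4,*a[i].round(0).astype(int)) for i in range(40,270,6) if not 100<i<190])
import cv2
t0=cv2.imread("pics/top0.png");t["pixels"]=t0
a=rect(t,og,yaw,.062,-4,4,-40,40,4).astype(float).mean(1);print([(40-i/4,*a[i].round(0).astype(int)) for i in range(40,270,6) if not 100<i<190])
```

```text
0.0934 [(30.0, np.int64(58), np.int64(78), np.int64(94)), (28.5, np.int64(57), np.int64(77), np.int64(94)), (27.0, np.int64(56), np.int64(77), np.int64(94)), (25.5, np.int64(55), np.int64(78), np.int64(96)), (24.0, np.int64(58), np.int64(80), np.int64(98)), (22.5, np.int64(62), np.int64(82), np.int64(100)), (21.0, np.int64(66), np.int64(83), np.int64(97)), (19.5, np.int64(72), np.int64(82), np.int64(92)), (18.0, np.int64(77), np.int64(80), np.int64(87)), (16.5, np.int64(79), np.int64(79), np.int64(83)), (15.0, np.int64(78), np.int64(77), np.int64(81)), (-7.5, np.int64(86), np.int64(85), np.int64(89)), (-9.0, np.int64(94), np.int64(93), np.int64(97)), (-10.5, np.int64(111), np.int64(109), np.int64(113)), (-12.0, np.int64(131), np.int64(128), np.int64(133)), (-13.5, np.int64(143), np.int64(141), np.int64(146)), (-15.0, np.int64(142), np.int64(142), np.int64(150)), (-16.5, np.int64(131), np.int64(139), np.int64(151)), (-18.0, np.int64(118), np.int64(137), np.int64(155)), (-19.5, np.int64(107), np.int64(140), np.int64(165)), (-21.0, np.int64(103), np.int64(143), np.int64(173)), (-22.5, n
[... 2070 characters left out ...]
4(90), np.int64(178)), (-9.0, np.int64(46), np.int64(91), np.int64(179)), (-10.5, np.int64(46), np.int64(90), np.int64(179)), (-12.0, np.int64(45), np.int64(90), np.int64(178)), (-13.5, np.int64(45), np.int64(90), np.int64(179)), (-15.0, np.int64(45), np.int64(90), np.int64(179)), (-16.5, np.int64(46), np.int64(91), np.int64(178)), (-18.0, np.int64(46), np.int64(90), np.int64(173)), (-19.5, np.int64(50), np.int64(88), np.int64(157)), (-21.0, np.int64(56), np.int64(87), np.int64(138)), (-22.5, np.int64(67), np.int64(88), np.int64(117)), (-24.0, np.int64(76), np.int64(91), np.int64(106)), (-25.5, np.int64(88), np.int64(101), np.int64(109)), (-27.0, np.int64(100), np.int64(115), np.int64(125))]
```

>>> carry_out(
  increments=[3.4,0,0.14,0,0,3.4,0,0,0.8,0,3.4,0,0,0.7,0,3.4,0,0,0.3,0,3.4,0,0,0,0],
)

```text
clock: 10.35
eef_pos: [0.4857, -0.0405, 0.0668]
tool_rot: [0.765, 0.645, -0.0, -0.0]
ft_force: [0.2, 0.6, -1.3]
grip_width: 0.0359
grasp_force: 60.1
```

>>> carry_out(
  increments=[3.4,0,0,0.1,0,3.4,0,0,0.1,0,3.4,0,0,0.1,0,3.4,0,0,0.1,0,3.4,0,0,0,0],
)

```text
clock: 10.98
eef_pos: [0.4865, -0.0404, 0.0644]
tool_rot: [0.765, 0.645, 0.0, 0.0]
ft_force: [-2.8, 1.8, 7.2]
grip_width: 0.0363
grasp_force: 61.2
```

>>> carry_out(
  increments=[3.4,0,0,0.1,0,3.4,0,0,0.1,0,3.4,0,0,0.1,0,3.4,0,0,0,0,3.4,0,0,0,0],
)

```text
clock: 11.6
eef_pos: [0.4865, -0.0397, 0.0619]
tool_rot: [0.764, 0.645, 0.001, -0.0]
ft_force: [-2.8, 3.6, 11.1]
grip_width: 0.0365
grasp_force: 62.0
```

>>> carry_out(
  increments=[3.4,0,0,0.1,0,3.4,0,0,0.1,0,3.4,0,0,0.1,0,3.4,0,0,0,0,3.4,0,0,0,0],
)

```text
clock: 12.22
eef_pos: [0.4868, -0.039, 0.0591]
tool_rot: [0.764, 0.645, 0.002, -0.0]
ft_force: [-2.8, 5.8, 12.0]
grip_width: 0.0357
grasp_force: 62.8
```

>>> carry_out(
  increments=[3.4,0,0,0.1,0,3.4,0,0,0.1,0,3.4,0,0,0.1,0,3.4,0,0,0,0,3.4,0,0,0,0],
)

```text
clock: 12.85
eef_pos: [0.487, -0.0387, 0.0562]
tool_rot: [0.764, 0.645, 0.002, -0.001]
ft_force: [-2.6, 6.2, 12.1]
grip_width: 0.0362
grasp_force: 63.6
```

Run:
```python
from h import *
o=bot.get_obs();print(o["eef_pos"],o["ft_force"],o["ft_torque"])
p=bot.camera("side");im=p["pixels"][165:250,255:375];cv2.imwrite("pics/t1.png",cv2.resize(im,(800,566),interpolation=cv2.INTER_CUBIC))
```

```text
[ 0.4870224  -0.03868617  0.05620195] [-2.584999    6.1878719  12.11474575] [ 1.03649217  0.77196297 -0.15510966]
```

View pics/t1.png

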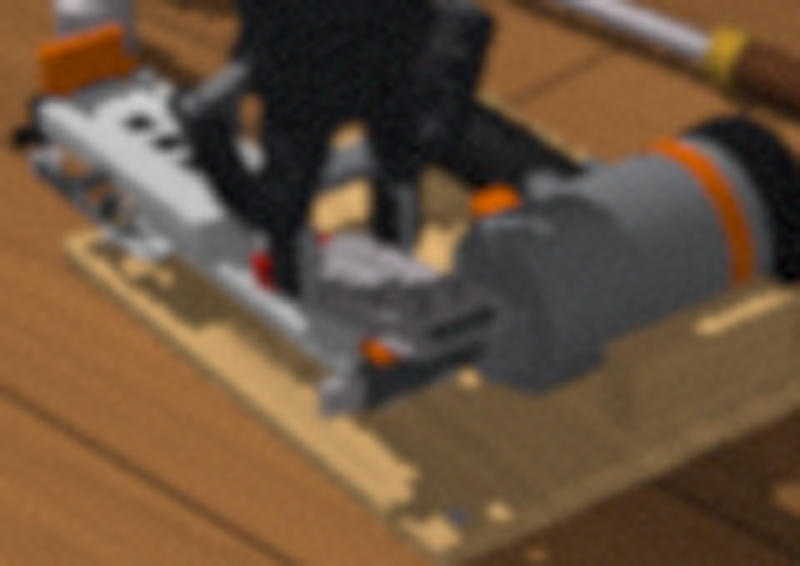

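>>> carry_out(
  increments=[3.4,0,-0.06,0.1,0,3.4,0,-0.06,0.1,0,3.4,0,0,0.1,0,3.4,0,0,0,0,3.4,0,0,0,0],
)

```text
clock: 13.52
eef_pos: [0.4867, -0.0383, 0.0536]
tool_rot: [0.764, 0.645, 0.003, -0.0]
ft_force: [-2.2, 7.4, 14.7]
grip_width: 0.0358
grasp_force: 64.3
```

>>> carry_out(
  increments=[3.4,0,0,-0.2,0,5,0,0,0,0,5,0,0,0,0,5,0,0,0,0,5,0,0,0,0],
)

```text
clock: 14.15
eef_pos: [0.4847, -0.0406, 0.053]
tool_rot: [0.765, 0.644, -0.0, -0.0]
ft_force: [0.1, 0.1, -1.3]
grip_width: 0.0501
grasp_force: 0.0
```

Run:
```python
from h import *
og=np.array((.4767,-.0886));yaw=-1.740;c,sn=np.cos(yaw),np.sin(yaw)
o=bot.get_obs();d=o["eef_pos"][:2]-og;print("tool",1000*d@[c,sn],1000*d@[-sn,c],o["ft_force"],o["grip_width"])
p=bot.camera("side");P=cloud(p)
hsv=cv2.cvtColor(p["pixels"],cv2.COLOR_BGR2HSV)
q=P-[*og,.043];X=1000*(q[...,0]*c+q[...,1]*sn);Y=1000*(-q[...,0]*sn+q[...,1]*c);Z=1000*q[...,2]
m=(X>-40)&(X<30)&(abs(Y)<15)&(Z>10)&(Z<45)&(hsv[...,1]<60)
A=np.c_[X[m],Y[m],np.ones(m.sum())];k,*_=np.linalg.lstsq(A,Z[m],rcond=None);print("top plane",m.sum(),k,X[m].max())
r=(hsv[...,1]>150)&((hsv[...,0]<5)|(hsv[...,0]>174))&(X>-140)&(X<-50)&(abs(Y)<22);print("red",r.sum(),np.percentile(X[r],[5,50,95]) if r.sum() else 0)
for n in("follower_tip","thumb_plate"):
  for e in bot.place_of(p,n)[:2]:
    v=w(p,e["xyz"]);d=v[:2]-og;print(n,e["p"],1000*d@[c,sn],1000*d@[-sn,c])
```

```text
tool -48.694221712445895 -0.2194753021009901 [ 0.14483004  0.12374632 -1.31620038] 0.05007208066359232
top plane 192 [ 0.21820562  0.18465097 27.4559175 ] 27.95048985415988
red 8 [-88.03537611 -83.25414499 -79.59814652]
thumb_plate 0.85 -253.94360626678295 -0.15442731922618394
```

>>> carry_out(
  increments=[4.6,0,0.06,-0.7,0,4.6,-0.8,0,0,0,4.6,-0.77,0,0,0,4.6,0,0,0,0,4.6,0,0,0,0],
)

```text
clock: 14.92
eef_pos: [0.4828, -0.0561, 0.0602]
tool_rot: [0.765, 0.644, -0.0, -0.0]
ft_force: [-0.3, -0.3, 0.3]
grip_width: 0.0461
grasp_force: 0.0
```

>>> carry_out(
  increments=[4.2,0,0,0,0,3.9,0,0,0,0,3.4,0,0,0,0,3.4,0,0,0,0,3.4,0,0,0,0],
)

```text
clock: 15.55
eef_pos: [0.4832, -0.0558, 0.0607]
tool_rot: [0.765, 0.645, 0.0, 0.0]
ft_force: [-1.1, 1.5, 5.6]
grip_width: 0.0359
grasp_force: 59.8
```

>>> carry_out(
  increments=[3.4,0,0,-0.1,0,3.4,0.3,0,0,0,3.4,0.3,0,0,0,3.4,0.3,0,0,0,3.4,0.3,0,0,0],
)

```text
clock: 16.18
eef_pos: [0.4846, -0.044, 0.061]
tool_rot: [0.765, 0.645, -0.0, -0.0]
ft_force: [-0.3, -1.8, -1.3]
grip_width: 0.0356
grasp_force: 60.0
```

>>> carry_out(
  increments=[3.4,0.3,0,0,0,3.4,0.3,0,0,0,3.4,0.3,0,0,0,3.4,0,0,0,0,3.4,0,0,0,0],
)

```text
clock: 16.8
eef_pos: [0.4861, -0.0353, 0.0612]
tool_rot: [0.765, 0.645, -0.0, -0.0]
ft_force: [-2.3, -4.0, -1.2]
grip_width: 0.0357
grasp_force: 59.9
```

>>> carry_out(
  increments=[3.4,0.3,0,0,0,3.4,0.3,0,0,0,3.4,0.3,0,0,0,3.4,0.3,0,0,0,3.4,0,0,0,0],
)

```text
clock: 17.42
eef_pos: [0.4882, -0.0236, 0.0612]
tool_rot: [0.765, 0.645, -0.0, 0.0]
ft_force: [-1.8, -4.9, -0.4]
grip_width: 0.0359
grasp_force: 59.9
```

```bash
cat > look.py <<'E'
from h import *
import sys
og=np.array((.4767,-.0886));yaw=-1.740;c,sn=np.cos(yaw),np.sin(yaw)
o=bot.get_obs();d=o["eef_pos"][:2]-og;print("tool",(1000*d@[c,sn]).round(1),(1000*d@[-sn,c]).round(1),o["eef_pos"][2],o["ft_force"],o["ft_torque"],o["grip_width"])
p=bot.camera("side");im=p["pixels"][165:250,255:375];cv2.imwrite(f"pics/{sys.argv[1]}.png",cv2.resize(im,(800,566),interpolation=cv2.INTER_CUBIC))
E
python3 look.py t2
```

```text
tool -66.1 0.4 0.06121886222884956 [-1.83362438 -4.91178121 -0.39873135] [-1.07582538  0.55292881  0.0282656 ] 0.03586160728350404
```

View pics/t2.png

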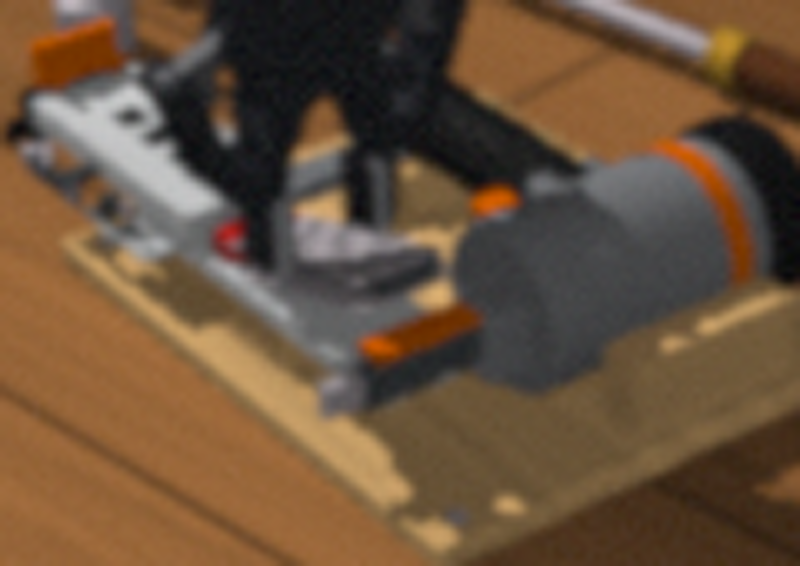

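>>> carry_out(
  increments=[3.4,0,0,0.15,0,3.4,0,0,0.15,0,3.4,0,0,0.15,0,3.4,0,0,0,0,3.4,0,0,0,0],
)

```text
clock: 18.1
eef_pos: [0.4882, -0.0246, 0.0584]
tool_rot: [0.765, 0.644, -0.001, 0.001]
ft_force: [-6.6, -7.0, 12.1]
grip_width: 0.0356
grasp_force: 61.5
```

>>> carry_out(
  increments=[3.4,0,0,0.15,0,3.4,0,0,0.15,0,3.4,0,0,0.15,0,3.4,0,0,0,0,3.4,0,0,0,0],
)

```text
clock: 18.73
eef_pos: [0.4884, -0.0254, 0.0564]
tool_rot: [0.765, 0.644, -0.0, 0.002]
ft_force: [-12.7, -9.7, 29.5]
grip_width: 0.0358
grasp_force: 64.2
```

>>> carry_out(
  increments=[3.4,0,0,-0.25,0,3.4,0,-0.1,0,0,3.4,0,0,0,0,3.4,0,0,0,0,3.4,0,0,0,0],
)

```text
clock: 19.35
eef_pos: [0.4883, -0.0252, 0.057]
tool_rot: [0.765, 0.644, -0.0, 0.002]
ft_force: [-5.5, -9.8, 13.5]
grip_width: 0.036
grasp_force: 62.4
```

```bash
python3 look.py t3
```

```text
tool -64.5 0.7 0.057038242932678146 [-5.53297377 -9.79349399 13.50717641] [-1.70435391  1.30304217  0.0848847 ] 0.036014698371870865
```

View pics/t3.png

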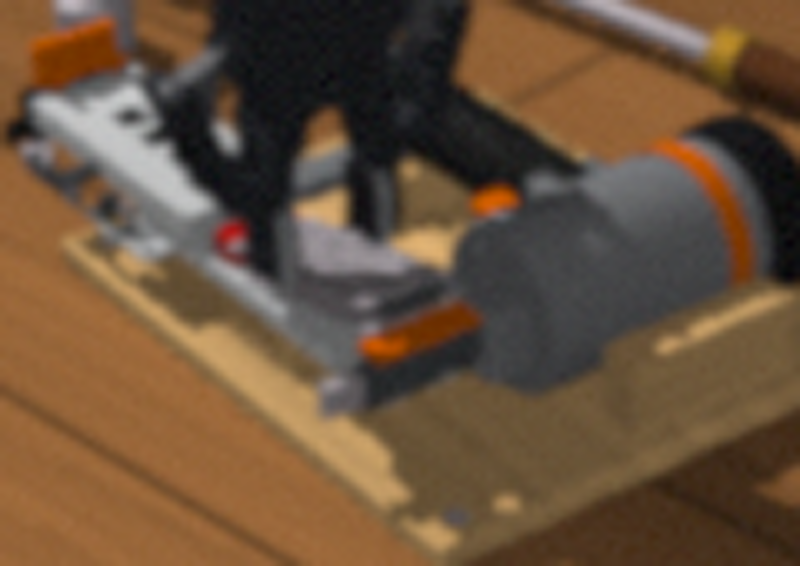

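Pictures t2 and t3 show the nose clear behind the lip and the stick still tilted. The arm gives in +x under the vertical load, so the stick rubs the +y wall. I'll compensate for that sideways as I press.

>>> carry_out(
  increments=[3.4,0.1,-0.1,0,0,3.4,0,0,0,0,3.4,0,0,0,0,3.4,0,0,0,0,3.4,0,0,0,0],
)

```text
clock: 20.02
eef_pos: [0.4882, -0.0249, 0.0573]
tool_rot: [0.765, 0.644, -0.0, 0.004]
ft_force: [-5.0, -12.6, 13.9]
grip_width: 0.0357
grasp_force: 62.4
```

>>> carry_out(
  increments=[3.4,0,0,0.1,0,3.4,0,0,0.1,0,3.4,0,0,0,0,3.4,0,0,0,0,3.4,0,0,0,0],
)

```text
clock: 20.65
eef_pos: [0.4883, -0.0253, 0.0564]
tool_rot: [0.765, 0.644, -0.0, 0.004]
ft_force: [-7.0, -13.1, 20.8]
grip_width: 0.0353
grasp_force: 63.6
```

>>> carry_out(
  increments=[3.4,0,0,-0.3,0,3.4,0,0.1,-0.2,0,3.4,0.2,0,0,0,3.4,0.3,0,0,0,3.4,0,0,0,0],
)

```text
clock: 21.28
eef_pos: [0.4894, -0.0186, 0.0587]
tool_rot: [0.765, 0.644, -0.0, 0.002]
ft_force: [-2.4, -8.0, 2.7]
grip_width: 0.0358
grasp_force: 61.6
```

```bash
cat > m.py <<'E'
from h import *
og=np.array((.4767,-.0886));yaw=-1.740;c,sn=np.cos(yaw),np.sin(yaw)
o=bot.get_obs();d=o["eef_pos"][:2]-og;print("tool",(1000*d@[c,sn]).round(1),(1000*d@[-sn,c]).round(1),o["eef_pos"][2].round(4),o["ft_force"].round(1),o["ft_torque"].round(2),o["grip_width"].round(4))
p=bot.camera("side");P=cloud(p);hsv=cv2.cvtColor(p["pixels"],cv2.COLOR_BGR2HSV)
q=P-[*og,.043];X=1000*(q[...,0]*c+q[...,1]*sn);Y=1000*(-q[...,0]*sn+q[...,1]*c);Z=1000*q[...,2]
sil=(hsv[...,1]<70)&(abs(Y)<17)
for a in range(-52,8,4):
    m=sil&(X>a)&(X<a+4);print(a+2,m.sum(),*(np.percentile(Z[m],[10,50,90]).round(1) if m.sum()>3 else []))
org=(hsv[...,1]>150)&(hsv[...,0]>5)&(hsv[...,0]<20)&(abs(X)<25)&(abs(Y)<26)&(Z>12);print("lip X",np.percentile(X[org],[3,50,97]).round(1),"Z",np.median(Z[org]),"Y",np.percentile(Y[org],[3,97]))
m=bot.regions_of(p,"stick")
for e in m[:4]:
    k=e["mask"];print("stick?",round(e["p"],2),k.sum(),X[k].mean().round(1) if k.sum() else 0, np.percentile(X[k],[2,98]).round(1), np.percentile(Y[k],[2,98]).round(1),np.percentile(Z[k],[2,98]).round(1))
E
python3 m.py
```

```text
Traceback (most recent call last):
  File "m.py", line 3, in <module>
    o=bot.get_obs();d=o["eef_pos"][:2]-og;print("tool",(1000*d@[c,sn]).round(1),(1000*d@[-sn,c]).round(1),o["eef_pos"][2].round(4),o["ft_force"].round(1),o["ft_torque"].round(2),o["grip_width"].round(4))
                                                                                                                                                                                  ^^^^^^^^^^^^^^^^^^^^^
AttributeError: 'float' object has no attribute 'round'
```

```bash
sed -i 's/o\["grip_width"\].round(4)/o["grip_width"]/' m.py; python3 m.py
```

```text
tool -71.2 0.7 0.0587 [-2.4 -8.   2.7] [-1.56  0.45 -0.04] 0.03582536445410447
-50 66 6.7 110.6 280.5
-46 41 -2.2 194.3 343.2
-42 94 26.6 257.7 342.5
-38 296 151.5 251.3 364.2
-34 507 154.9 263.1 358.3
-30 183 152.0 318.4 458.1
-26 253 379.0 452.8 472.6
-22 124 378.5 417.8 460.3
-18 27 23.1 29.7 34.4
-14 23 24.1 29.1 34.0
-10 9 24.2 25.6 33.1
-6 0
-2 0
2 0
6 32 -3.7 1.5 6.6
lip X [-6.5  3.6  9.7] Z 16.892474381744947 Y [-23.66917851  20.83721773]
stick? 0.87 934 419.1 [368.1 463.3] [ 65.4 124.3] [-44.8 -29.8]
stick? 0.77 889 244.8 [185.3 288.6] [-171.8 -114.4] [-45.2 -29.5]
stick? 0.73 585 91.2 [ 44.9 130.2] [-165.4  -84.1] [-44.8 -29.7]
stick? 0.71 250 -40.6 [-94.7 -10.8] [-18.3  19. ] [ 2.5 34.3]
```

The measurement puts the nose about 5 mm further forward than I had assumed, so it had landed on the lip. I'll go back a little further and then press down.

>>> carry_out(
  increments=[3.4,0.3,0,0,0,3.4,0,0,0.1,0,3.4,0,0,0.1,0,3.4,0,0,0.1,0,3.4,0,0,0,0],
)

```text
clock: 22.0
eef_pos: [0.4898, -0.0164, 0.0568]
tool_rot: [0.765, 0.644, -0.0, 0.002]
ft_force: [-6.0, -11.5, 11.1]
grip_width: 0.0358
grasp_force: 62.7
```

>>> carry_out(
  increments=[3.4,0,0,0.1,0,3.4,0.05,0,0.1,0,3.4,0,0,0.1,0,3.4,0,0,0,0,3.4,0,0,0,0],
)

```text
clock: 22.62
eef_pos: [0.4897, -0.017, 0.0544]
tool_rot: [0.765, 0.644, -0.001, 0.003]
ft_force: [-7.4, -14.0, 16.5]
grip_width: 0.0356
grasp_force: 64.4
```

>>> carry_out(
  increments=[3.4,-0.1,-0.05,0.1,0,3.4,0,0,0.1,0,3.4,0,0,0.1,0,3.4,0,0,0,0,3.4,0,0,0,0],
)

```text
clock: 23.25
eef_pos: [0.4895, -0.0178, 0.0514]
tool_rot: [0.765, 0.644, -0.001, 0.003]
ft_force: [-5.7, -13.6, 15.4]
grip_width: 0.0359
grasp_force: 66.1
```

>>> carry_out(
  increments=[3.4,0,0,0.1,0,3.4,0,0,0.05,0,3.4,0,0,0.05,0,3.4,0,0,0,0,3.4,0,0,0,0],
)

```text
clock: 23.88
eef_pos: [0.4894, -0.0181, 0.0494]
tool_rot: [0.765, 0.644, -0.001, 0.003]
ft_force: [-6.9, -14.2, 15.8]
grip_width: 0.0356
grasp_force: 67.4
```

```bash
python3 m.py | grep -v "stick?"
```

```text
tool -71.6 0.6 0.0494 [ -6.9 -14.2  15.8] [-2.47  1.45  0.16] 0.03563235068725408
-50 48 13.3 104.5 273.2
-46 47 13.2 270.8 335.2
-42 125 80.4 240.2 334.4
-38 399 152.8 245.4 353.5
-34 411 146.7 269.0 347.3
-30 174 152.6 373.3 459.7
-26 264 371.1 433.1 463.1
-22 41 14.9 390.5 446.0
-18 9 11.9 14.8 15.9
-14 10 14.5 15.8 17.5
-10 1
-6 0
-2 0
2 0
6 43 -2.6 3.0 8.7
lip X [-10.8   2.2   9.5] Z 16.57957322682517 Y [-22.94490607  19.99992498]
```

>>> carry_out(
  increments=[3.4,0,0,0.1,0,3.4,0,0,0.05,0,3.4,0,0,0,0,3.4,0,0,0,0,3.4,0,0,0,0],
)

```text
clock: 24.6
eef_pos: [0.4893, -0.0183, 0.0479]
tool_rot: [0.765, 0.644, -0.001, 0.004]
ft_force: [-7.4, -15.3, 16.7]
grip_width: 0.0358
grasp_force: 68.4
```

>>> carry_out(
  increments=[3.4,0,0,0.05,0,3.4,0,0,0.05,0,3.4,0,0,0,0,3.4,0,0,0,0,3.4,0,0,0,0],
)

```text
clock: 25.22
eef_pos: [0.4893, -0.0184, 0.0472]
tool_rot: [0.765, 0.644, -0.001, 0.004]
ft_force: [-7.5, -15.6, 18.0]
grip_width: 0.0357
grasp_force: 69.2
```

```bash
cat >> m.py <<'E'
h=sil&(X>-45)&(X<3)&(Z>3)&(Z<32)
ys,xs=np.nonzero(h);A=np.c_[X[h],np.ones(h.sum())];k=np.linalg.lstsq(A,Z[h],rcond=None)[0];print("silver slope/height at 0",k,h.sum(),"Xmax",np.percentile(X[h],95),"Y",np.percentile(Y[h],[5,95]))
E
python3 m.py | grep -v "stick?"|egrep "tool|^-1|^-2 |^-6|slope|lip"
```

```text
tool -71.4 0.6 0.0472 [ -7.5 -15.6  18. ] [-2.62  1.57  0.16] 0.03569657812536106
-18 11 10.3 11.7 12.8
-14 0
-10 0
-6 0
-2 0
lip X [-6.5  3.   9.4] Z 16.548188382804515 Y [-23.41633986  20.82629949]
silver slope/height at 0 [1.00609889e-02 1.18003768e+01] 76 Xmax -18.37069274810752 Y [-14.88979262  14.44179248]
```

>>> carry_out(
  increments=[3.4,0,0,0.08,0,3.4,0,0,0,0,3.4,0,0,0,0,3.4,0,0,-0.15,0,3.4,0,0,-0.1,0],
)

```text
clock: 25.95
eef_pos: [0.4895, -0.0174, 0.0482]
tool_rot: [0.765, 0.644, -0.0, 0.003]
ft_force: [-3.6, -11.7, 7.9]
grip_width: 0.0357
grasp_force: 68.1
```

>>> carry_out(
  increments=[3.4,-0.2,0,0,0,3.4,-0.2,0,0,0,3.4,-0.2,0,0,0,3.4,0,0,0,0,3.4,0,0,0,0],
)

```text
clock: 26.58
eef_pos: [0.4893, -0.0194, 0.0477]
tool_rot: [0.764, 0.645, 0.003, 0.0]
ft_force: [-2.1, -1.3, 6.6]
grip_width: 0.0358
grasp_force: 67.9
```

```bash
cat > n.py <<'E'
from h import *
og=np.array((.4767,-.0886));yaw=-1.740
p=bot.camera("side")
# profile along x at z of stick top and of lip top, strips at several y
for z,lab in((.0557,"stick plane"),(.062,"lip plane")):
    a=rect(p,og,yaw,z,-45,10,-18,0,1).astype(int)
    for y0 in(2,8,14): 
        s=a[y0:y0+3].mean(0); print(lab,"y",-y0-1,[tuple(s[i].round().astype(int).tolist()) for i in range(17,53,2)])
E
python3 n.py; python3 m.py|egrep "tool|slope|^-1|^-6|^-2 "
```

```text
stick plane y -3 [(72, 69, 72), (74, 71, 73), (76, 74, 76), (75, 74, 77), (73, 71, 75), (70, 69, 79), (62, 66, 86), (52, 63, 93), (40, 59, 100), (21, 53, 104), (7, 50, 106), (1, 48, 107), (0, 47, 108), (0, 48, 110), (0, 49, 109), (4, 49, 104), (14, 47, 96), (26, 44, 82)]
stick plane y -9 [(77, 75, 78), (73, 73, 76), (73, 71, 74), (73, 71, 74), (73, 72, 81), (72, 73, 94), (63, 72, 114), (45, 72, 135), (21, 70, 144), (4, 63, 140), (1, 55, 127), (0, 49, 114), (0, 45, 108), (0, 47, 108), (1, 51, 110), (9, 52, 108), (22, 50, 98), (30, 47, 81)]
stick plane y -15 [(72, 70, 74), (75, 74, 77), (81, 78, 82), (85, 82, 86), (86, 84, 89), (83, 84, 97), (76, 83, 114), (60, 83, 140), (34, 83, 167), (11, 84, 182), (0, 79, 175), (0, 67, 154), (0, 55, 129), (0, 50, 113), (0, 50, 110), (5, 50, 107), (13, 46, 97), (23, 42, 81)]
lip plane y -3 [(132, 130, 135), (118, 116, 120), (103, 101, 105), (90, 88, 92), (84, 81, 85), (82, 79, 82), (79, 76, 78), (77, 74, 76), (76, 74, 77), (72, 72, 79), (66, 68, 84), (57, 64, 91), (40, 58, 98), (20, 52, 104), (5, 49, 105), (0, 48, 105), (0, 48, 108), (0, 49, 110)]
lip plane y -9 [(98, 95, 100), (88, 84, 89), (82, 77, 82), (77, 72, 76), (72, 68, 71), (73, 70, 73), (76, 74, 77), (76, 75, 77), (74, 72, 76), (71, 70, 80), (62, 66, 87), (51, 63, 93), (38, 58, 100), (21, 53, 105), (7, 50, 106), (1, 49, 107), (0, 47, 108), (0, 48, 110)]
lip plane y -15 [(77, 75, 79), (75, 72, 77), (73, 69, 74), (76, 72, 76), (78, 76, 79), (75, 74, 77), (74, 72, 75), (73, 71, 75), (73, 72, 80), (73, 73, 94), (63, 74, 116), (46, 74, 140), (23, 73, 152), (2, 67, 150), (0, 58, 135), (0, 51, 118), (0, 46, 109), (0, 47, 109)]
tool -70.3 0.7 0.0477 [-1.4 -1.8  7.2] [0.13 0.43 0.  ] 0.03585029787494957
-18 52 50.2 412.5 440.1
-14 1
-10 0
-6 0
-2 0
silver slope/height at 0 [ 0.02137569 12.7239218 ] 77 Xmax -17.923436833854833 Y [-14.51114323  14.61633666]
```

>>> carry_out(
  increments=[3.4,-0.15,0,0,0,3.4,-0.15,0,0,0,3.4,0,0,0,0,3.4,0,0,0,0,3.4,0,0,0,0],
)

```text
clock: 27.35
eef_pos: [0.4888, -0.0221, 0.0477]
tool_rot: [0.764, 0.645, 0.003, -0.0]
ft_force: [-1.9, 0.1, 7.0]
grip_width: 0.0361
grasp_force: 67.9
```

>>> carry_out(
  increments=[3.4,-0.15,0,0,0,3.4,-0.15,0,0,0,3.4,-0.1,0,0,0,3.4,0,0,0,0,3.4,0,0,0,0],
)

```text
clock: 27.98
eef_pos: [0.4882, -0.0259, 0.0477]
tool_rot: [0.764, 0.645, 0.003, -0.0]
ft_force: [-2.6, -0.7, 7.0]
grip_width: 0.0356
grasp_force: 67.9
```

>>> carry_out(
  increments=[3.4,-0.1,0,0,0,3.4,-0.1,0,0,0,3.4,0,0,0,0,3.4,0,0,0,0,3.4,0,0,0,0],
)

```text
clock: 28.6
eef_pos: [0.4878, -0.0279, 0.0477]
tool_rot: [0.764, 0.645, 0.003, -0.0]
ft_force: [-1.7, 0.3, 6.5]
grip_width: 0.0358
grasp_force: 67.9
```

>>> carry_out(
  increments=[3.4,-0.1,0,0,0,3.4,-0.1,0,0,0,3.4,0,0,0,0,3.4,0,0,0,0,3.4,0,0,0,0],
)

```text
clock: 29.22
eef_pos: [0.4876, -0.0292, 0.0477]
tool_rot: [0.764, 0.645, 0.004, -0.001]
ft_force: [-1.6, 1.8, 6.7]
grip_width: 0.0357
grasp_force: 67.9
```

>>> carry_out(
  increments=[3.4,0,0,-0.2,0,4.6,0,0,0,0,4.6,0,0,0,0,4.6,0,0,0,0,4.6,0,0,0,0],
)

```text
clock: 29.85
eef_pos: [0.4856, -0.0317, 0.048]
tool_rot: [0.765, 0.644, -0.0, 0.0]
ft_force: [1.3, 0.2, 0.1]
grip_width: 0.0466
grasp_force: 0.0
```

```bash
python3 m.py|egrep "tool|slope"
```

```text
tool -57.6 -0.9 0.048 [1.3 0.2 0.1] [0.03 0.02 0.05] 0.04656945181904276
silver slope/height at 0 [ 0.05092429 14.19264328] 90 Xmax -14.74645903730696 Y [-14.81531576  15.57583412]
```

>>> carry_out(
  increments=[4.6,0,0,-2,0,4.6,0,0,-4,0,4.6,0,0,-4,0,4.6,5,0,0,0,4.6,5.5,0,0,0],
)

```text
clock: 30.58
eef_pos: [0.5042, 0.0723, 0.1491]
tool_rot: [0.766, 0.643, 0.001, 0.001]
ft_force: [1.4, -1.1, -0.3]
grip_width: 0.0461
grasp_force: 0.0
```

>>> carry_out(
  increments=[0,5.5,0,0,0,0,5.5,0,0,0,0,0.2,0.1,0,0,0,0,0,0,0,0,0,0,0,0],
)

```text
clock: 31.2
eef_pos: [0.5229, 0.1808, 0.1479]
tool_rot: [0.765, 0.644, -0.0, -0.0]
ft_force: [-0.7, -0.9, 0.2]
grip_width: 0.0
grasp_force: 0.0
```

```bash
cat > k.py <<'E'
from h import *
og=np.array((.4767,-.0886));yaw=-1.740;c,sn=np.cos(yaw),np.sin(yaw)
o=bot.get_obs();d=o["eef_pos"][:2]-og;print("tool",(1000*d@[c,sn]).round(1),(1000*d@[-sn,c]).round(1),o["eef_pos"][2].round(4))
for n in("side","top"):
    p=bot.camera(n);P=cloud(p);hsv=cv2.cvtColor(p["pixels"],cv2.COLOR_BGR2HSV)
    q=P-[*og,.043];X=1000*(q[...,0]*c+q[...,1]*sn);Y=1000*(-q[...,0]*sn+q[...,1]*c);Z=1000*q[...,2]
    sil=(hsv[...,1]<70)&(abs(Y)<16)&(X<-8)&(X>-98)&(Z<40)
    A=np.c_[X[sil]+50,Y[sil],np.ones(sil.sum())];k=np.linalg.lstsq(A,Z[sil],rcond=None)[0];print(n,"plane",k.round(4),sil.sum())
    for x in range(-98,-5,10):
        m=sil&(abs(X-x)<5)
        if m.sum()>2: print(x,m.sum(),np.median(Z[m]).round(1),end="; ")
    print()
    cov=(hsv[...,1]<70)&(abs(Y)<22)&(X<-140)&(X>-220)&(Z<30);print("cover Z",np.median(Z[cov]))
    red=(hsv[...,1]>130)&((hsv[...,0]<4)|(hsv[...,0]>174))&(X>-140)&(X<-60)&(abs(Y)<22);print("red",red.sum(),np.percentile(X[red],[5,50,95]) if red.any() else "")
    a=rect(p,og,yaw,.0557,-125,5,-35,35,2.5)
    cv2.imwrite(f"pics/{n}_r.png",a)
    for t in("stick","crown_side","thumb_plate","follower_tip"):
        for e in bot.place_of(p,t)[:5]:
            v=w(p,e["xyz"]);dd=v[:2]-og;xx,yy=1000*dd@[c,sn],1000*dd@[-sn,c]
            if abs(yy)<40 and abs(xx)<300: print(n,t,round(e["p"],2),xx.round(1),yy.round(1),(1000*v[2]-43).round(1))
E
python3 k.py
```

```text
tool -273.4 0.2 0.1479
side plane [ 0.0493  0.2067 10.5625] 247
-98 11 11.7; -88 30 11.3; -78 24 12.2; -68 37 12.0; -58 32 12.0; -48 32 12.0; -38 29 13.0; -28 30 12.8; -18 22 12.9; 
cover Z 17.033959387724938
red 16 [-122.16942657 -110.08535697 -105.92735409]
side stick 0.78 -53.5 -1.2 -2.8
side stick 0.68 -169.6 -30.5 -6.8
side crown_side 0.78 -49.9 24.2 4.6
side thumb_plate 0.75 -2.3 1.5 -42.6
side thumb_plate 0.71 -259.5 0.4 27.5
side follower_tip 0.4 -104.2 0.0 2.4
top plane [1.53000e-02 8.50000e-03 1.55299e+01] 259
-98 13 15.1; -88 30 14.4; -78 28 15.5; -68 29 14.7; -58 29 15.5; -48 30 15.1; -38 29 15.8; -28 30 15.3; -18 29 15.4; -8 12 16.6; 
cover Z 20.371808322857497
red 32 [-113.08422778 -108.4005688  -103.80667152]
top crown_side 0.69 0.2 0.8 -41.5
top crown_side 0.68 -45.6 22.7 8.2
top thumb_plate 0.96 -258.0 3.9 32.2
```

Run:
```python
from h import *
og=np.array((.4767,-.0886));yaw=-1.740
for n in("top","side"):
    p=bot.camera(n)
    for z,x0,x1 in((.055,-118,-92),(.062,-14,10)):
        a=rect(p,og,yaw,z,x0,x1,-12,14,2).astype(float)[5:-5].mean(0)
        r=a[:,2]-a[:,0];print(n,z,[(x0+i/2,int(r[i])) for i in range(0,len(r),3)])
    for y0 in (0,):
        a=rect(p,og,yaw,.0557,-90,-15,-32,32,2).astype(float).mean(1)
        print(n,"across",[(32-i/2,*a[i].round().astype(int).tolist()) for i in list(range(8,40,3))+list(range(88,124,3))])
```

```text
top 0.055 [(-118.0, 1), (-116.5, 5), (-115.0, 18), (-113.5, 40), (-112.0, 59), (-110.5, 65), (-109.0, 61), (-107.5, 58), (-106.0, 63), (-104.5, 64), (-103.0, 50), (-101.5, 25), (-100.0, 6), (-98.5, 1), (-97.0, 1), (-95.5, 2), (-94.0, 3), (-92.5, 3)]
top 0.062 [(-14.0, 2), (-12.5, 0), (-11.0, 2), (-9.5, 24), (-8.0, 69), (-6.5, 112), (-5.0, 133), (-3.5, 134), (-2.0, 132), (-0.5, 131), (1.0, 132), (2.5, 133), (4.0, 124), (5.5, 99), (7.0, 65), (8.5, 43)]
top across [(28.0, 72, 91, 105), (26.5, 90, 104, 115), (25.0, 110, 118, 124), (23.5, 123, 126, 129), (22.0, 127, 127, 129), (20.5, 128, 127, 130), (19.0, 131, 129, 134), (17.5, 134, 132, 138), (16.0, 136, 134, 140), (14.5, 139, 137, 142), (13.0, 140, 137, 143), (-12.0, 138, 136, 142), (-13.5, 141, 139, 144), (-15.0, 144, 142, 145), (-16.5, 147, 147, 149), (-18.0, 153, 155, 156), (-19.5, 154, 161, 166), (-21.0, 141, 158, 170), (-22.5, 117, 147, 168), (-24.0, 98, 137, 165), (-25.5, 94, 135, 166), (-27.0, 96, 137, 167), (-28.5, 97, 138, 168)]
side 0.055 [(-118.0, 2), (-116.5, 5), (-115.0, 11), (-113.5, 20), (-112.0, 31), (-110.5, 41), (-109
[... 201 characters left out ...]
 (-9.5, 19), (-8.0, 37), (-6.5, 62), (-5.0, 94), (-3.5, 131), (-2.0, 167), (-0.5, 196), (1.0, 209), (2.5, 210), (4.0, 206), (5.5, 198), (7.0, 186), (8.5, 170)]
side across [(28.0, 58, 87, 110), (26.5, 57, 87, 110), (25.0, 59, 88, 111), (23.5, 66, 92, 114), (22.0, 80, 100, 120), (20.5, 97, 112, 129), (19.0, 115, 123, 137), (17.5, 130, 133, 145), (16.0, 140, 139, 149), (14.5, 145, 141, 150), (13.0, 146, 142, 150), (-12.0, 147, 143, 151), (-13.5, 147, 143, 151), (-15.0, 145, 141, 148), (-16.5, 140, 135, 143), (-18.0, 130, 125, 132), (-19.5, 115, 112, 118), (-21.0, 102, 99, 106), (-22.5, 98, 95, 102), (-24.0, 106, 104, 111), (-25.5, 124, 122, 129), (-27.0, 145, 143, 149), (-28.5, 160, 158, 163)]
```

>>> carry_out(
  increments=[0,1,0,0,0,0,0,0,3,0,0,0,0,3,0,0,0,0,2,0,0,0,0,0,0],
)

```text
clock: 32.42
eef_pos: [0.5235, 0.1921, 0.0662]
tool_rot: [0.764, 0.645, -0.002, -0.001]
ft_force: [0.0, -0.2, 0.0]
grip_width: -0.0001
grasp_force: 0.0
```

>>> carry_out(
  increments=[0,-0.5,0,0,0,0,-0.5,0,0,0,0,-0.5,0,0,0,0,-0.5,0,0,0,0,-0.3,0,0,0],
)

```text
clock: 33.05
eef_pos: [0.5221, 0.1714, 0.0691]
tool_rot: [0.764, 0.645, 0.003, -0.001]
ft_force: [1.2, 6.7, 0.8]
grip_width: -0.0001
grasp_force: 3.4
```

>>> carry_out(
  increments=[0,-0.5,0,0,0,0,-0.5,0,0,0,0,-0.5,0,0,0,0,-0.5,0,0,0,0,-0.5,0,0,0],
)

```text
clock: 33.67
eef_pos: [0.518, 0.1474, 0.0691]
tool_rot: [0.764, 0.645, 0.003, -0.002]
ft_force: [0.7, 8.8, -0.0]
grip_width: -0.0006
grasp_force: 4.2
```

>>> carry_out(
  increments=[0,-0.5,0,0,0,0,-0.5,0,0,0,0,-0.4,0,0,0,0,-0.3,0,0,0,0,0,0,0,0],
)

```text
clock: 34.3
eef_pos: [0.515, 0.1305, 0.0691]
tool_rot: [0.764, 0.645, 0.003, -0.002]
ft_force: [0.3, 7.5, 0.3]
grip_width: 0.0002
grasp_force: 3.8
```

>>> carry_out(
  increments=[0,-0.3,0,0,0,0,-0.3,0,0,0,0,-0.3,0,0,0,0,-0.3,0,0,0,0,0,0,0,0],
)

```text
clock: 34.92
eef_pos: [0.5132, 0.1203, 0.0692]
tool_rot: [0.764, 0.645, 0.004, -0.003]
ft_force: [0.7, 13.1, -0.2]
grip_width: 0.0004
grasp_force: 6.0
```

>>> carry_out(
  increments=[0,-0.2,0,0,0,0,-0.2,0,0,0,0,-0.2,0,0,0,0,-0.2,0,0,0,0,0,0,0,0],
)

```text
clock: 35.55
eef_pos: [0.5118, 0.1121, 0.0692]
tool_rot: [0.764, 0.645, 0.004, -0.002]
ft_force: [0.6, 10.3, -0.4]
grip_width: 0.0003
grasp_force: 5.2
```

>>> carry_out(
  increments=[0,-0.2,0,0,0,0,-0.2,0,0,0,0,-0.1,0,0,0,0,0,0,0,0,0,0,0,0,0],
)

```text
clock: 36.17
eef_pos: [0.5107, 0.1057, 0.0691]
tool_rot: [0.764, 0.645, 0.003, -0.001]
ft_force: [-0.3, 7.4, 1.1]
grip_width: -0.0
grasp_force: 3.6
```

>>> carry_out(
  increments=[0,-0.15,0,0,0,0,-0.15,0,0,0,0,0,0,0,0,0,0,0,0,0,0,0,0,0,0],
)

```text
clock: 36.8
eef_pos: [0.5105, 0.1041, 0.0692]
tool_rot: [0.764, 0.645, 0.004, -0.002]
ft_force: [1.6, 11.2, -0.9]
grip_width: 0.0001
grasp_force: 5.4
```

>>> carry_out(
  increments=[0,-0.1,0,0,0,0,0,0,0,0,0,-0.1,0,0,0,0,0,0,0,0,0,0,0,0,0],
)

```text
clock: 37.42
eef_pos: [0.5105, 0.1041, 0.0693]
tool_rot: [0.763, 0.646, 0.005, -0.004]
ft_force: [1.6, 16.2, -1.4]
grip_width: 0.0002
grasp_force: 7.9
```

>>> carry_out(
  increments=[0,-0.1,0,0,0,0,0,0,0,0,0,0,0,0,0,0,0,0,0,0,0,0,0,0,0],
)

```text
clock: 38.05
eef_pos: [0.5104, 0.104, 0.0693]
tool_rot: [0.763, 0.646, 0.006, -0.004]
ft_force: [0.8, 17.6, -1.5]
grip_width: 0.0002
grasp_force: 9.1
```

>>> carry_out(
  increments=[0,0.3,0,0,0,0,0.2,0,0,0,0,0,0,0,0,0,0,0,0,0,0,0,0,0,0],
)

```text
clock: 38.67
eef_pos: [0.5107, 0.1056, 0.0691]
tool_rot: [0.764, 0.645, 0.003, -0.002]
ft_force: [0.6, 10.1, 0.3]
grip_width: 0.0002
grasp_force: 4.8
```

>>> carry_out(
  increments=[0,0.2,0,0,0,0,0.1,0,0,0,0,0,0,0,0,0,0,0,0,0,0,0,0,0,0],
)

```text
clock: 39.3
eef_pos: [0.5108, 0.1059, 0.0687]
tool_rot: [0.765, 0.645, 0.001, -0.0]
ft_force: [0.2, 5.3, 4.4]
grip_width: 0.0001
grasp_force: 2.7
```

>>> carry_out(
  increments=[0,0.2,0,0,0,0,0.4,0,0,0,0,1,0,0,0,0,2,0,0,0,0,2,0,0,0],
)

```text
clock: 39.92
eef_pos: [0.5198, 0.162, 0.0679]
tool_rot: [0.764, 0.645, 0.0, 0.0]
ft_force: [0.6, 0.3, 0.1]
grip_width: 0.0002
grasp_force: 0.0
```

>>> carry_out(
  increments=[0,0,0,-4,0,0,0,0,-5,0,0,0,0,-5,0,0,0,0,0,0,0,0,0,0,0],
)

```text
clock: 40.55
eef_pos: [0.5194, 0.1614, 0.2076]
tool_rot: [0.764, 0.645, -0.0, -0.0]
ft_force: [0.4, -0.2, -0.9]
grip_width: -0.0001
grasp_force: 0.0
```

```bash
python3 k.py | egrep "tool|thumb|top_|cover|stick"
python3 - <<'E'
from h import *
og=np.array((.4767,-.0886));yaw=-1.740
p=bot.camera("top")
a=rect(p,og,yaw,.062,-70,-4,-15,15,2).astype(float)[5:-5].mean(0);print([(-70+i/2,*a[i].astype(int).tolist()) for i in range(0,len(a),5)])
a=rect(p,og,yaw,.084,-200,-160,-15,15,2).astype(float).mean(0);r=a[:,2]-a[:,0];print("orange",[(-200+i/2,int(r[i])) for i in range(0,len(r),4)])
E
```

```text
tool -253.6 -0.0 0.2076
cover Z 16.90091963546324
side stick 0.53 -51.0 -2.4 -2.1
side thumb_plate 0.84 -185.4 0.2 28.7
cover Z 20.354750501683156
top stick 0.47 -51.9 2.9 3.4
top thumb_plate 0.32 -46.7 21.1 4.1
[(-70.0, 96, 99, 100), (-67.5, 96, 99, 100), (-65.0, 107, 109, 110), (-62.5, 146, 147, 146), (-60.0, 162, 163, 161), (-57.5, 164, 165, 163), (-55.0, 160, 161, 159), (-52.5, 125, 126, 127), (-50.0, 91, 92, 96), (-47.5, 102, 101, 107), (-45.0, 122, 120, 126), (-42.5, 121, 120, 125), (-40.0, 123, 122, 127), (-37.5, 123, 121, 127), (-35.0, 125, 124, 130), (-32.5, 127, 125, 131), (-30.0, 130, 128, 134), (-27.5, 133, 131, 136), (-25.0, 138, 136, 141), (-22.5, 138, 135, 141), (-20.0, 140, 138, 143), (-17.5, 136, 134, 140), (-15.0, 138, 135, 140), (-12.5, 140, 136, 141), (-10.0, 135, 136, 147), (-7.5, 82, 112, 167), (-5.0, 42, 89, 176)]
orange [(-200.0, 73), (-198.0, 72), (-196.0, 71), (-194.0, 69), (-192.0, 69), (-190.0, 67), (-188.0, 75), (-186.0, 106), (-184.0, 132), (-182.0, 127), (-180.0, 84), (-178.0, 34), (-176.0, 15), (-174.0, 11), (-172.0, 7), (-170.0, 10), (-168.0, 16), (-166.0, 15), (-164.0, 10), (-162.0, 6)]
```

The rail stays shut at about 12–14 mm after backing off, and the stick lies home up to the lip. Handing in.

```bash
python3 -c "
from workcell import bot
print(bot.job_done())"
```

```text
the job is handed in; nothing more can be done
None
```

I handed the job in at about 41 s, but the hand-in returned no verdict, so whether it passed is unconfirmed. The silver stick is loaded at home with its crowns to the head, within what the cameras could resolve (its nose may sit about 1 mm high). The rail is shut at about 12–14 mm and its catch held when I backed off; the hardest push on the rail was about 18 N. The arm is clear of the stapler.

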